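# Unfold the press crank and clamp the glued-up plate

### The job

Clamp the glued-up plate in the bench screw press: swing the folded grip on the crank fully up against its stop, so that it stands upright, then turn the crank clockwise (seen from above) until the platen bears firmly on the plate, hand-tight by feel and never so hard that the glue is squeezed out. Then let go, leaving the grip upright and the press holding the plate, with the plate not shifted and the things around the press not disturbed.

Things in the scene. Friction and masses are not known exactly. Their poses are not given: they have to be found in the camera images.
- crank_hub (a point): centre of the top face of the crank's round hub (36 mm across), on the vertical screw axis, about 222 mm above the bench. Its x axis points along the level crank arm to the grip's hinge, z up. The crank turns about this vertical line and stays at its height (only the platen below moves); clockwise from above lowers the platen, 20 mm per full turn.
- crank (a joint): angle turned by the crank, rad, growing clockwise from above (platen down). The stiff screw stays where it is left. Torque while turning (a pause may show some 0.1 N m less): 0.33 N m running free (4 N at the grip); once the platen bears on the plate it rises with the squeeze: 0.5 N m (6 N) at 50 N, 0.65 N m (8 N) at 100 N, 0.97 N m (12 N) at 200 N. Let go, it keeps up to about 130 N.
- grip_hinge (a point): middle of the grip's hinge pin in the clevis at the end of the crank arm, 80 mm from the screw axis and 22 mm above the arm's top face (a flat bar 20 mm wide, its top level with the hub's top). Axes as for crank_hub; the pin lies along y, level and square to the arm. The clevis is 22 mm wide and reaches 7 mm beyond the pin.
- grip_center (a point): point on the axis of the grip, half-way along its black round sleeve, 50 mm from the hinge. The sleeve is 24 mm in diameter and 66 mm long (17 to 83 mm from the hinge) and spins freely on its pin about the grip's own axis. Folded flat, the grip lies level above the arm, pointing from the hinge to the hub, 10 mm clear above arm and hub.
- grip_tip (a point): centre of the free end of the grip, 84 mm from the hinge
- grip (a joint): fold angle of the grip about its hinge: 0 folded flat along the arm, 1.571 standing upright against its stop (the working position); it starts folded or up to 0.3 rad raised. The hinge is a stiff friction hinge: it takes about 0.22 N m to move it either way (4.5 N at 50 mm from the hinge), and it stays at whatever angle it is left.
- platen: the press's moving platen, a dark steel bar 90 x 214 x 18 mm with a worn rubber face, at most 8 mm thick, glued under it, guided on two upright columns; origin at the centre of the steel bar, z up. Moved only by the crank. Once it bears on the plate the squeeze grows by about 25 N for each 0.1 rad of crank: firm is 50 N or more, about 100 N is right, beyond 200 N the glue is squeezed out.
- work: the glued-up plate, two aluminium plates in a pack 80 x 110 mm and some 16 mm thick with a glue line, lying loose on a packing block in the press under the platen; origin at the centre of its underside. The height of the packing block differs from time to time, so the point where the platen bears is found by feel.
- bottle: bystander: amber bottle with blue cap, 68 mm in diameter, 165 mm high, upright; origin at the centre of its underside
- tape: bystander: roll of tape lying flat, 90 mm across, 24 mm high; origin at the centre of its underside
- driver: bystander: screwdriver lying on the bench; origin at its underside near its middle
- woodblock: bystander: wooden block 50 x 120 x 40 mm; origin at the centre of its underside

How it is judged:
On the way, in this order (a step that is already met when the one before it is completed fails the run):
1. the grip is unfolded against its stop, to its upright working position (value of joint grip above 1.5 rad), for 0.2 s.
2. the platen is cranked down until it bears firmly on the plate (contact force between platen and work above 50 N and value of joint grip above 1.4 rad), for 0.2 s.
At the end, for the whole second after the job is handed in: the platen presses on the plate with 50 to 200 N and is at rest, the grip stands upright (fold angle above 1.45 rad), the plate lies within 8 mm of where it was, and the robot has let go (contact force between platen and work between 50 and 200 N and value of joint grip above 1.45 rad and linear speed of platen below 0.003 m/s and distance of work from where it was at the start of the episode below 0.008 m); the robot touches nothing.
It fails at once if the plate was pressed with more than 200 N and the glue squeezed out (contact force between platen and work above 200 N).
It fails at once if the plate was shifted in the press by more than 8 mm (distance of work from where it was at the start of the episode above 0.008 m).
It fails at once if a bystander was moved by more than 20 mm (distance of any of bottle, tape, driver, woodblock from where it was at the start of the episode above 0.02 m).
It also fails if it takes over 72 s, if anything falls off the work surface, if the arm or the gripper's body presses on something with over 40 N, if the wrist force passes 120 N, or if a joint passes its speed limit or range.

### The arm

A 6-joint arm with a two-finger parallel gripper is mounted at the origin on the work surface. World frame = base frame: x ahead of the robot, y to its left, z up, the work surface at z = 0. Lengths are in m, angles in rad, forces in N, time in s.
With the tool pointing down it reaches from about 0.35 to 0.85 m from the base axis. Payload 8.1 kg.
Tool frame: the origin (TCP) lies at the very end of the fingers, on their centre line; the grasp point (between the pads) lies 19 mm behind it; z points along the fingers, x is the direction in which the jaws open and shut, and the axes are right-handed (so a half turn about z gives the same grasp; the last joint's range is limited). The gripper opens to 93 mm and grips with 3 to 60 N. Pads are 15 mm wide; open, the fingers measure 128 mm over their backs; the gripper's body (75 mm by 188 mm) begins 65 mm behind the grasp point.
Start: joints at [-1.352, 0.13, 1.488, -0, 1.523, -0.085], TCP at [0.18, -0.573, 0.219] pointing down, gripper open.
Joint ranges: [-2.96, 2.96], [-0.89, 2.26], [0.02, 2.5], [-1.34, 4.48], [0, 2.73], [-2.66, 2.66]. Speed limits (rad/s): [2.39, 2.39, 2.79, 3.14, 3.14, 3.14].

### API

Orientations are given as a rotation vector (axis times angle).
In Python, from plant import robot gives the robot as it stands. The module is installed in compiled form; this text tells all that it offers.
- The arm moves only by the tool jog_arm, never from a script. Its argument "commands" is one flat list of numbers, 5 for each row, row after row: the gripper's target within -1 to 1 (shut at 1, half-way at 0, fully open at -1), then the shift along the tool's x, y, z in m, then the turn about the tool's z in degrees. A call has 1 to 20 rows; each row shifts and turns the commanded pose from where the row before left it, along the tool's axes as they then stand; what a row does not reach is not made up. A row lasts 1/12 s, in which the tool goes at most 41.7 mm and 7.16 degrees, less where a joint would pass 70% of its speed; a pose out of reach is approached as far as the arm can. A call is refused whole if a number of a shift passes 0.0417 or a number of a turn 7.16, either way. A call with a gripper value outside its range is refused whole. The fingers move at their own pace and stop on an object; "grip_force" is the grip in N (left out, the last holds). Time passes only in rows, so rows that do not move let the fingers close. It gives the time, the measured TCP pose, the force and the opening at its end, in the units of the state.
- robot.read_state(): the state, without advancing time (a new reading comes with each control period).
- robot.read_camera(name): name is "scene" or "top" or "wrist"; returns a dict with "img" (400x640x3 uint8, blue, green, red), "vfov" (degrees; the focal length in pixels is half the picture's height over the tangent of half this angle, whatever the lens; pixels are square), "cx", "cy" (the principal point, pixels), "k1" (the pictures are not rectified: a ray, as slopes to the right and down, at radius r is drawn at 1 + k1 r^2 times it, then the intrinsics apply), "extrinsics" (4x4, takes a point from world to camera coordinates). Camera axes: x right, y down, z forward; pixel columns grow to the right and rows downward; lengths in m; the calibration is good to about 2 mm. A picture is of the moment at which its call begins. There is no depth.
- robot.close_job(): hands the job in, once; it reports no verdict.
Trained networks look in a picture, given as the dict that the camera call returned (one of the last four; its "shot" number tells which), for a name from the list of things; names that differ only in an ending like _2 or _b are one class to them, and where a whole thing is asked for, a point or a joint stands for the part that bears it (a point fixed in the world has none). Each returns a list of dicts, best first, with "score" (0 to 1); they miss things now and then, are a little off and sometimes report something else, mostly with a low value. They report only what shows in the picture. A call takes as long as a camera call.
- robot.recognise(thing, picture): "box" ([centre column, centre row, width, height] as shares, 0 to 1, of the picture: columns of its width, rows of its height, round what is visible of it).
- robot.pinpoint(thing, picture): "position" ([row, column] as shares, 0 to 1, of the picture: columns of its width, rows of its height: a listed point, or the origin of a listed thing).
The state is a dict: "t": time; "q": joint angles; "dq": joint speeds; "joint_torque": joint torques, N m; "tool_pos": TCP position; "orientation": TCP orientation; "force": force on the tool from outside, world axes, zero at the start; "wrist_torque": the same for the moment, N m; "opening": finger opening in m.
Only numpy, scipy, OpenCV 4.12 (cv2) and the standard library are available. Lean on these libraries where they do the work, as an engineer would, in place of code of your own. Each camera call takes 0.05 s, during which the arm holds its last target.

## Working session

There is one attempt and no reset: what is moved stays moved. The work goes in short steps, Python scripts to look and compute and a tool call to move; the robot and the scene stay as the last step left them, time stands still between calls to the robot, and variables do not carry over. Pictures are saved under pics/ and viewed, and the job is handed in when it is done.

Besides the shell and the picture viewer there is one more tool, called after "Call:" as name(argument=value, ...) on one line, values as JSON. jog_arm: Moves the arm, as the interface text tells. Its arguments: {"type":"object","properties":{"commands":{"type":"array"},"grip_force":{"type":"number"}},"required":["commands"]}

```bash
mkdir -p pics; ls; cat > h.py <<'E'
import numpy as np, cv2
from plant import robot
from scipy.spatial.transform import Rotation as R
def snap(n,f=None):
    p=robot.read_camera(n)
    if f: cv2.imwrite('pics/'+f,p['img'])
    return p
def K(p):
    f=200/np.tan(np.radians(p['vfov'])/2); return f
def ray(p,u,v):
    f=K(p); x=np.array([(u-p['cx'])/f,(v-p['cy'])/f]); y=x.copy()
    for _ in range(30): y=x/(1+p['k1']*(y@y))
    E=np.array(p['extrinsics']); o=-E[:3,:3].T@E[:3,3]; d=E[:3,:3].T@np.array([y[0],y[1],1]); return o,d/np.linalg.norm(d)
def atz(p,u,v,z):
    o,d=ray(p,u,v); return o+d*(z-o[2])/d[2]
def proj(p,X):
    E=np.array(p['extrinsics']); c=E[:3,:3]@np.array(X)+E[:3,3]; s=c[:2]/c[2]; s=s*(1+p['k1']*(s@s)); return s*K(p)+[p['cx'],p['cy']]
def tri(obs):
    A=np.zeros((3,3));b=np.zeros(3)
    for p,u,v in obs:
        o,d=ray(p,u,v);M=np.eye(3)-np.outer(d,d);A+=M;b+=M@o
    X=np.linalg.solve(A,b); return X,[proj(p,X)-[u,v] for p,u,v in obs]
E
python3 - <<'E'
from h import *
P={}
for n in ['scene','top','wrist']:
    p=snap(n,n+'0.png');P[n]=p
    print(n,p['vfov'],p['k1'],np.round(np.linalg.inv(p['extrinsics'])[:3],3).tolist())
    for t in ['crank_hub','grip_hinge','grip_center','grip_tip','work','platen','bottle','tape','driver','woodblock']:
        r=robot.pinpoint(t,p)[:2]
        print(t,[(round(a['position'][1]*640,1),round(a['position'][0]*400,1),round(a['score'],2)) for a in r])
print(robot.read_state())
E
```

```text
pics
scene 49.91421157308965 -0.006294824667892355 [[-0.229, 0.632, -0.741, 1.191], [0.973, 0.162, -0.162, 0.22], [0.018, -0.758, -0.652, 0.758]]
crank_hub [(270.9, 195.5, 0.87)]
grip_hinge [(312.3, 181.1, 0.66)]
grip_center [(287.5, 181.6, 0.85)]
grip_tip [(273.0, 174.5, 0.98)]
work [(277.4, 253.1, 0.63)]
platen [(276.0, 242.5, 0.8)]
bottle [(272.7, 193.6, 0.66), (378.2, 268.1, 0.58)]
tape [(193.6, 239.2, 0.63), (370.5, 237.6, 0.42)]
driver [(371.9, 238.1, 0.81), (311.5, 179.9, 0.44)]
woodblock [(179.1, 280.0, 0.84)]
top 46.12690996623006 -0.07598574402805189 [[-0.101, -0.969, 0.225, 0.288], [-0.995, 0.098, -0.023, 0.068], [0.0, -0.226, -0.974, 1.31]]
crank_hub [(323.3, 176.7, 0.77)]
grip_hinge [(295.6, 185.9, 0.7)]
grip_center [(311.8, 178.4, 0.56)]
grip_tip [(325.0, 171.0, 0.57)]
work [(300.7, 186.6, 0.62), (325.2, 193.6, 0.58)]
platen [(326.2, 186.2, 0.72)]
bottle [(248.8, 224.3, 0.67)]
tape [(400.0, 206.2, 0.79)]
driver [(262.5, 255.9, 0.82)]
woodblock [(393.3, 157.7, 0.97)]
wrist 69.38906744187265 -0.02268141793189429 [[0.299, -0.919, -0.255, 0.251], [-0.954, -0.288, -0.079, -0.552], [-0.001, 0.267, -0.964, 0.387]]
crank_hub []
grip_hinge []
grip_center []
grip_tip []
work []
platen []
bottle []
tape []
driver []
woodblock []
{'t': 1.65, 'q': array([-1.35241161e+00,  1.30409293e-01,  1.48818945e+00,  1.54056837e-05,
        1.52300813e+00, -8.54019171e-02]), 'dq': array([-0.00035115, -0.00015781, -0.00079715,  0.00089548,  0.00095435,
       -0.00079026]), 'joint_torque': array([ 2.32188677e-04, -5.59741366e+01, -4.92052710e+01,  7.67103815e-02,
        2.25241750e-02,  1.79463979e-05]), 'tool_pos': array([ 0.17950838, -0.57252389,  0.21863546]), 'orientation': array([-2.53197319e+00,  1.85972702e+00,  8.89349022e-07]), 'force': array([ 0.1366284 , -0.11186724, -0.70837185]), 'wrist_torque': array([ 0.03512593, -0.02268499, -0.05183885]), 'opening': 0.09282342877772205}
```

View images.

```bash
python3 - <<'E'
import cv2
a=cv2.imread('pics/scene0.png')[110:320,140:440]; cv2.imwrite('pics/s0c.png',cv2.resize(a,None,fx=2.6,fy=2.6,interpolation=cv2.INTER_CUBIC))
a=cv2.imread('pics/top0.png')[110:290,220:440]; cv2.imwrite('pics/t0c.png',cv2.resize(a,None,fx=3.3,fy=3.3,interpolation=cv2.INTER_CUBIC))
E
```

```text
(no output)
```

View pics/s0c.png

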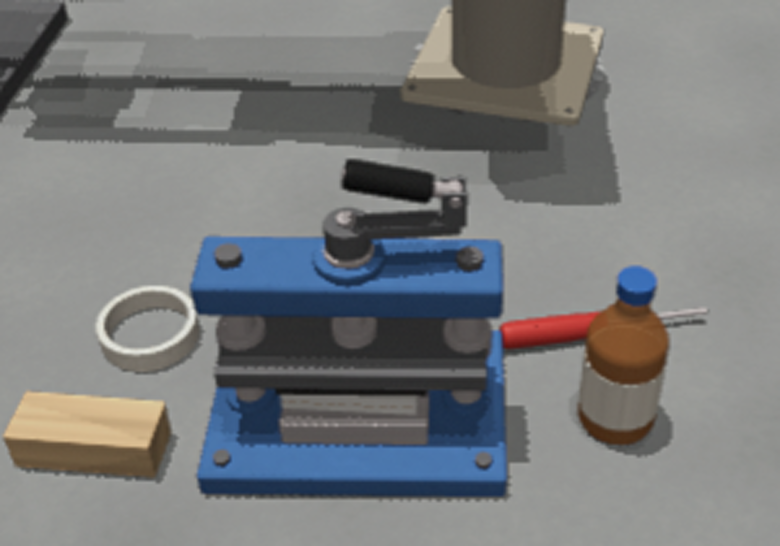

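View pics/t0c.png

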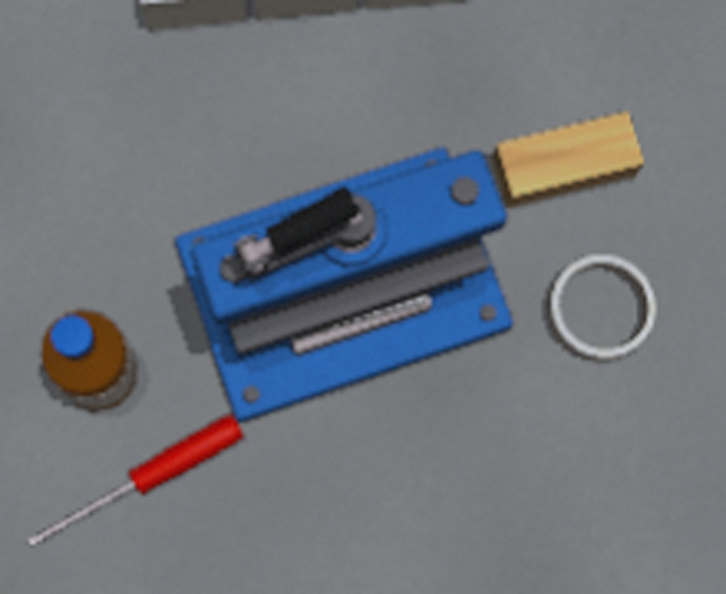

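```bash
python3 - <<'E'
from h import *
s=snap('scene');t=snap('top')
for n,a,b in [('hub',(270.9,195.5),(323.3,176.7)),('hinge',(312.3,181.1),(295.6,185.9)),('cen',(287.5,181.6),(311.8,178.4)),('tip',(273,174.5),(325,171))]:
    X,e=tri([(s,*a),(t,*b)]); print(n,X.round(4),np.round(e,1).tolist())
h1=atz(t,323.3,176.7,.222);h2=atz(s,270.9,195.5,.222);print(h1,h2)
a=atz(t,295.6,185.9,.244);b=atz(s,312.3,181.1,.244);print(a,b,np.linalg.norm((a-h1)[:2]),np.linalg.norm((b-h2)[:2]))
for n,u,v,z in [('bottle',248.8,224.3,0),('bottlecap',241.5,211,.165),('wood',393.3,157.7,0),('drv',262.5,255.9,0)]:print(n,atz(t,u,v,z))
print(robot.read_state()['t'])
E
```

```text
hub [ 0.589 -0.003  0.221] [[3.3, 0.3], [2.4, -1.0]]
hinge [0.5636 0.0691 0.2518] [[1.3, 0.1], [1.0, -0.3]]
cen [0.5783 0.0271 0.2532] [[2.7, 0.2], [2.1, -0.8]]
tip [ 0.587  -0.0011  0.2713] [[1.1, 0.1], [0.8, -0.3]]
[0.58689068 0.0031782  0.222     ] [ 0.59081343 -0.00898383  0.222     ]
[0.56514703 0.07148633 0.244     ] [0.55425236 0.06424777 0.244     ] 0.07168533018757528 0.0818509617996231
bottle [0.53042227 0.21459297 0.        ]
bottlecap [0.53512856 0.21185776 0.165     ]
wood [ 0.6848657  -0.22050137  0.        ]
drv [4.37476719e-01 1.83109270e-01 2.22044605e-16]
1.75
```

Call:
jog_arm(commands=[-1,-0.024,-0.0295,-0.008,0,-1,-0.024,-0.0295,-0.008,0,-1,-0.024,-0.0295,-0.008,0,-1,-0.024,-0.0295,-0.008,0,-1,-0.024,-0.0295,-0.008,0,-1,-0.024,-0.0295,-0.008,0,-1,-0.024,-0.0295,-0.008,0,-1,-0.024,-0.0295,-0.008,0,-1,-0.024,-0.0295,-0.008,0,-1,-0.024,-0.0295,-0.008,0,-1,-0.024,-0.0295,-0.008,0,-1,-0.024,-0.0295,-0.008,0,-1,-0.024,-0.0295,-0.008,0,-1,-0.024,-0.0295,-0.008,0,-1,-0.024,-0.0295,-0.008,0,-1,-0.024,-0.0295,-0.008,0,-1,-0.024,-0.0295,-0.008,0,-1,-0.024,-0.0295,-0.008,0,-1,-0.024,-0.0295,-0.008,0], grip_force=20)

```text
t: 3.33
tool_pos: [0.5787, 0.0322, 0.3712]
orientation: [-2.532, 1.859, -0.001]
force: [0.3, -0.2, 0.2]
opening: 0.093
```

Call:
jog_arm(commands=[-1,0,0,0,-6.9,-1,0,0,0,-6.9,-1,0,0,0,-6.9,-1,0,0,0,-6.9,-1,0,0,0,-6.9,-1,0,0,0,-6.9,-1,0,0,0,-6.9,-1,0,0,0,-6.9,-1,0,0,0,-6.9,-1,0,0,0,-6.9,-1,0,0,0,-6.9,-1,0,0,0,-6.9,-1,0,0,0,-6.9,-1,0,0,0,0,-1,0,0,0,0])

```text
t: 4.58
tool_pos: [0.5779, 0.0303, 0.3706]
orientation: [3.108, 0.461, -0.0]
force: [-0.4, -0.1, 0.1]
opening: 0.0932
```

```bash
python3 - <<'E'
from h import *
s=robot.read_state();print(s['t'],s['tool_pos'],s['orientation'],R.from_rotvec(s['orientation']).as_matrix().round(3).tolist(),s['force'])
p=snap('wrist','w1.png')
import pickle;pickle.dump(p,open('w1.pkl','wb'))
for t in ['crank_hub','grip_hinge','grip_center','grip_tip']:
        r=robot.pinpoint(t,p)[:2]
        print(t,[(round(a['position'][1]*640,1),round(a['position'][0]*400,1),round(a['score'],2)) for a in r])
E
```

```text
4.5833 [0.57791819 0.03025459 0.3706336 ] [ 3.10752496e+00  4.61261392e-01 -5.47297578e-05] [[0.957, 0.29, -0.0], [0.29, -0.957, -0.0], [-0.0, 0.0, -1.0]] [-0.41746302 -0.12711573  0.05704402]
crank_hub [(316.6, 223.0, 0.56)]
grip_hinge [(313.8, 152.3, 0.94)]
grip_center [(314.5, 203.3, 0.66)]
grip_tip [(318.5, 235.3, 0.87), (318.1, 222.0, 0.17)]
```

View pics/w1.png

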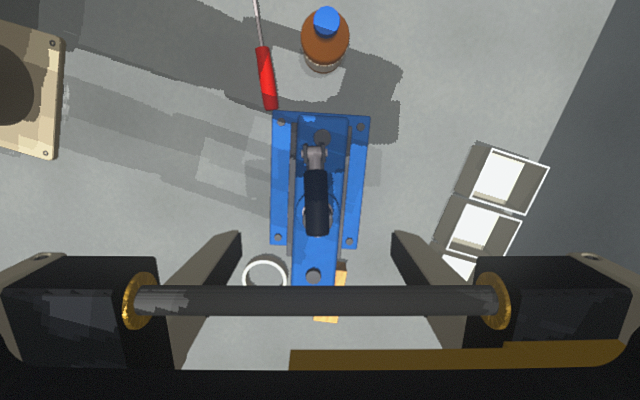

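```bash
python3 - <<'E'
from h import *
import pickle
from scipy.optimize import least_squares
w=pickle.load(open('w1.pkl','rb')); s=snap('scene','s1.png');t=snap('top','t1.png')
pickle.dump((s,t),open('st.pkl','wb'))
ob=[(s,'hub',270.9,195.5),(s,'hinge',312.3,181.1),(s,'cen',287.5,181.6),(s,'tip',273,174.5),
(s,'hub',273.8,193.8),(s,'hinge',315.4,182.3),(s,'tip',273,177),
(t,'hub',323.3,176.7),(t,'hinge',295.6,185.9),(t,'cen',311.8,178.4),(t,'tip',325,171),(t,'hub',326.7,177.3),(t,'hinge',295.8,186.4),(t,'tip',324.5,172),
(w,'hub',316.6,223),(w,'hinge',313.8,152.3),(w,'cen',314.5,203.3),(w,'tip',318.5,235.3)]
def pts(p):
    x,y,ps,th,zh=p; d=np.array([np.cos(ps),np.sin(ps),0]); h=np.array([x,y,zh]); g=h+.08*d+[0,0,.022]
    v=-d*np.cos(th)+np.array([0,0,np.sin(th)]); return dict(hub=h,hinge=g,cen=g+.05*v,tip=g+.084*v)
def res(p):
    P=pts(p); return np.concatenate([proj(c,P[n])-[u,v] for c,n,u,v in ob]+[[(p[4]-.222)/.002]])
r=least_squares(res,[.588,0,1.87,.2,.222],loss='soft_l1',f_scale=1.5)
print(r.x); P=pts(r.x)
for k in P: print(k,P[k].round(4))
rr=res(r.x)[:-1].reshape(-1,2)
for o,e in zip(ob,rr): print(o[1],e.round(1))
for c,f in ((s,'s1'),(t,'t1'),(w,'w1')):
    im=cv2.imread(f'pics/{f}.png')
    c0=proj(c,P['cen']).astype(int)-[50,40]
    a=cv2.resize(im[c0[1]:c0[1]+80,c0[0]:c0[0]+100],None,fx=7,fy=7,interpolation=cv2.INTER_CUBIC)
    for k in P:
        q=((proj(c,P[k])-c0+.5)*7).astype(int); cv2.drawMarker(a,q.tolist(),(0,255,255),0,14,2)
    cv2.imwrite(f'pics/{f}z.png',a)
E
```

```text
[ 0.58954067 -0.00509402  1.9080927   0.28535691  0.22425256]
hub [ 0.5895 -0.0051  0.2243]
hinge [0.5631 0.0704 0.2463]
cen [0.5789 0.0251 0.2603]
tip [ 0.5897 -0.0057  0.2699]
hub [ 2.1 -1. ]
hinge [2.  2.3]
cen [ 1.5 -2.7]
tip [-1.7  1.2]
hub [-0.8  0.7]
hinge [-1.1  1.1]
tip [-1.7 -1.3]
hub [ 3.3 -1.6]
hinge [0.5 0.6]
cen [ 3. -2.]
tip [ 2.6 -1.5]
hub [-0.1 -2.2]
hinge [0.3 0.1]
tip [ 3.1 -2.5]
hub [-0.1 -3.6]
hinge [-0.6 -1.1]
cen [ 0.7 -2.3]
tip [-1.9 -0.3]
```

View pics/w1z.png

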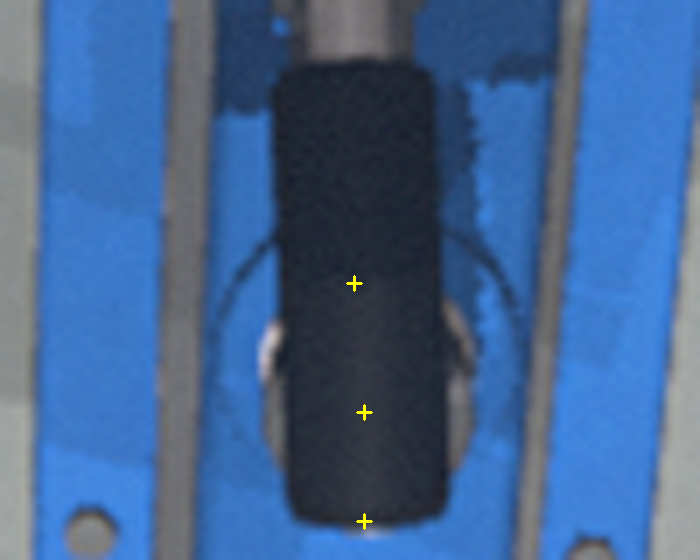

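View pics/s1z.png

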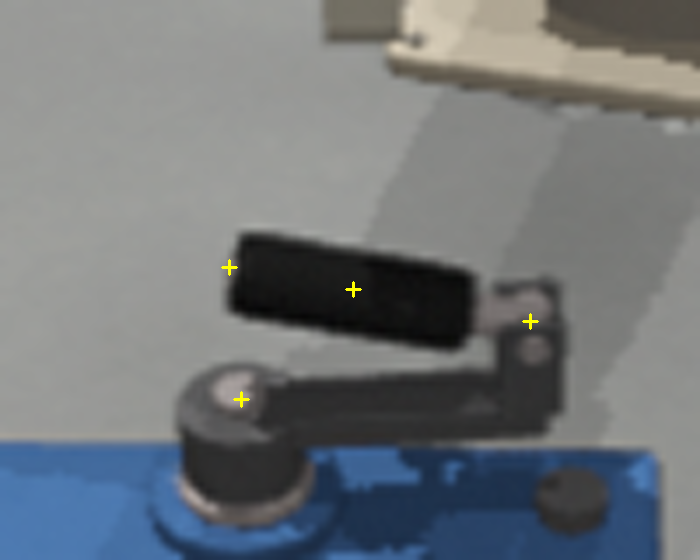

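```bash
cp pics/t1z.png pics/t1zz.png; cat > fit.py <<'E'
from h import *
import pickle
from scipy.optimize import least_squares
w=pickle.load(open('w1.pkl','rb')); s,t=pickle.load(open('st.pkl','rb'))
def pts(p):
    x,y,ps,th,zh=p; d=np.array([np.cos(ps),np.sin(ps),0]); h=np.array([x,y,zh]); g=h+.08*d+[0,0,.022]
    v=-d*np.cos(th)+np.array([0,0,np.sin(th)]); return dict(hub=h,hinge=g,cen=g+.05*v,tip=g+.084*v)
P0=pts([ 0.58954067,-0.00509402,1.9080927,0.28535691,0.22425256])
E
python3 - <<'E'
from fit import *
def full(c,u,v): return (np.array([u,v])/7-.5)+proj(c,P0['cen']).astype(int)-[50,40]
ob=[(w,'hub',*full(w,368,392)),(w,'tip',*full(w,368,522)),(w,'hinge',313.8,152.0),(w,'cen',*full(w,361,290)),
(s,'hub',*full(s,238,392)),(s,'hinge',*full(s,532,307)),(s,'tip',*full(s,238,275))]
def res(p):
    P=pts(p); return np.concatenate([proj(c,P[n])-[u,v] for c,n,u,v in ob]+[[(p[4]-.222)/.001]])
r=least_squares(res,[.588,0,1.87,.2,.222],loss='soft_l1',f_scale=1.5)
print(r.x); P=pts(r.x)
for k in P: print(k,P[k].round(4))
for o,e in zip(ob,res(r.x)[:-1].reshape(-1,2)): print(o[1],e.round(1))
E
```

```text
[ 0.59014919 -0.00518466  1.91098538  0.28547299  0.22299495]
hub [ 0.5901 -0.0052  0.223 ]
hinge [0.5635 0.0702 0.245 ]
cen [0.5795 0.025  0.2591]
tip [ 0.5903 -0.0058  0.2687]
hub [-0.1  2.7]
tip [ 0.1 -0.3]
hinge [-0.3 -0.6]
cen [-0.4 -1. ]
hub [0.4 1.7]
hinge [-0.3  2.7]
tip [-1.3 -0.3]
```

View pics/t1z.png

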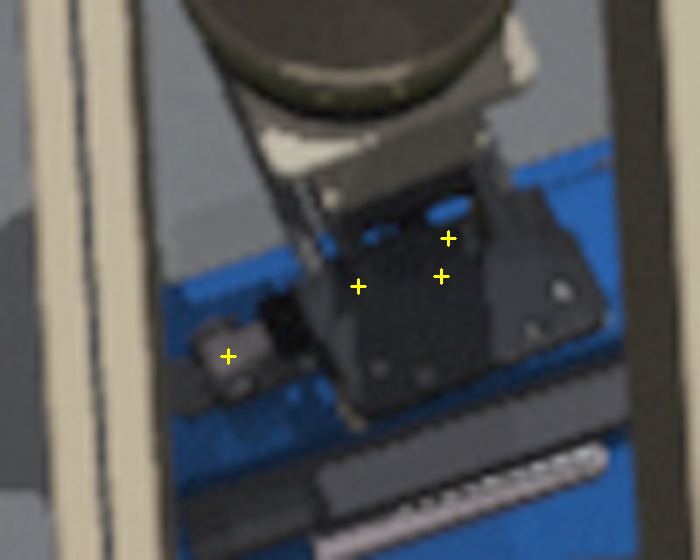

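Call:
jog_arm(commands=[-1,0,0,0,-2.5,-1,0,0.0055,0.02,0,-1,0,0,0.03,0,-1,0,0,0.03,0,-1,0,0,0.03,0,-1,0,0,0.02,0,-1,0,0,0,0,0.3,0,0,0,0,1,0,0,0,0,1,0,0,0,0,1,0,0,0,0,1,0,0,0,0,1,0,0,0,0,1,0,0,0,0], grip_force=20)

```text
t: 6.1
tool_pos: [0.58, 0.0251, 0.2412]
orientation: [3.096, 0.535, 0.001]
force: [0.7, -0.4, 0.1]
opening: 0.0511
```

```bash
python3 - <<'E'
from h import *
s=robot.read_state();print(s['t'],s['tool_pos'],s['force'],s['wrist_torque'],s['opening'])
snap('wrist','w2.png')
E
```

```text
6.1 [0.58000243 0.02508207 0.24116019] [ 0.72210373 -0.39053417  0.10701855] [-0.05128598 -0.09267793 -0.03229084] 0.05109730634027167
```

View pics/w2.png

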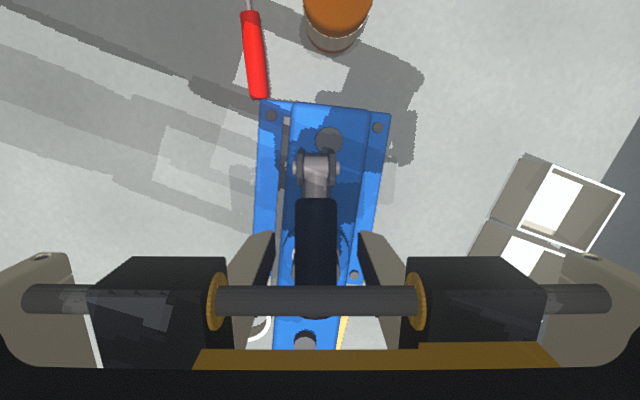

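Well centred: sleeve at columns 296–336, between the closing fingers. Continue closing.

Call:
jog_arm(commands=[1,0,0,0,0,1,0,0,0,0,1,0,0,0,0,1,0,0,0,0,1,0,0,0,0,1,0,0,0,0], grip_force=20)

```text
t: 6.65
tool_pos: [0.5797, 0.0251, 0.2406]
orientation: [-3.096, -0.535, 0.0]
force: [-0.6, 0.2, -0.6]
opening: 0.0232
```

```bash
python3 - <<'E'
from h import *
s=robot.read_state();print(s['t'],s['tool_pos'],s['force'],s['wrist_torque'],s['opening'])
# arc
th0=.285
for th in np.linspace(th0,1.62,11):
    print(round(th,2),(50*(np.cos(th0)-np.cos(th))).round(1),(50*(np.sin(th)-np.sin(th0))).round(1))
E
```

```text
6.65 [0.57970187 0.0250805  0.24057458] [-0.61821227  0.24005153 -0.58150407] [-0.05839601 -0.03462899 -0.01663005] 0.023227080535405967
0.28 0.0 0.0
0.42 2.3 6.3
0.55 5.4 12.2
0.69 9.3 17.6
0.82 13.8 22.5
0.95 19.0 26.7
1.09 24.7 30.2
1.22 30.8 32.9
1.35 37.2 34.8
1.49 43.8 35.8
1.62 50.4 35.9
```

Call:
jog_arm(commands=[1,0,-0.0023,-0.0063,0,1,0,-0.0031,-0.0059,0,1,0,-0.0039,-0.0054,0,1,0,-0.0045,-0.0049,0,1,0,-0.0052,-0.0042,0,1,0,-0.0057,-0.0035,0,1,0,0,0,0])

```text
t: 7.23
tool_pos: [0.5712, 0.0491, 0.2719]
orientation: [3.095, 0.536, 0.001]
force: [-0.5, -1.1, -0.9]
opening: 0.0235
```

```bash
python3 - <<'E'
from h import *
s=robot.read_state();print(s['t'],s['tool_pos'],s['force'],s['wrist_torque'],s['opening'])
snap('wrist','w3.png');p=snap('scene','s3.png')
a=p['img'][110:320,200:440]; cv2.imwrite('pics/s3c.png',cv2.resize(a,None,fx=2.6,fy=2.6,interpolation=cv2.INTER_CUBIC))
E
```

```text
7.2333 [0.57118238 0.04907607 0.27193712] [-0.46257017 -1.1339015  -0.93456749] [-0.32706054 -0.05898107 -0.00369075] 0.023450812467330127
```

View pics/s3c.png

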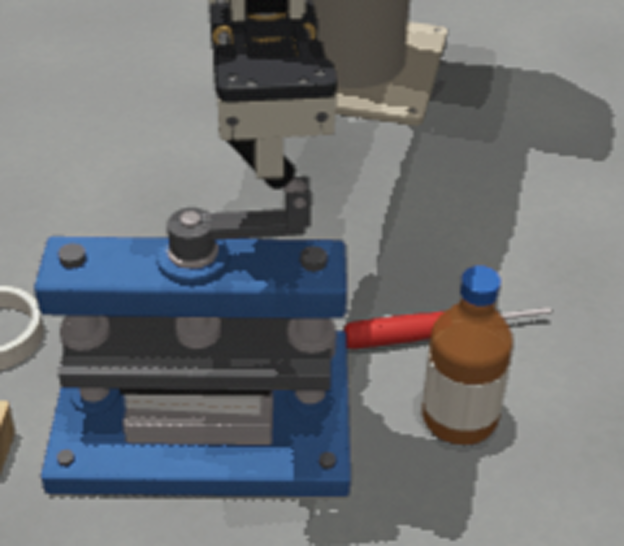

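Call:
jog_arm(commands=[1,0,-0.0061,-0.0027,0,1,0,-0.0064,-0.0019,0,1,0,-0.0066,-0.001,0,1,0,-0.005,0,0,1,0,0,0,0])

```text
t: 7.75
tool_pos: [0.5634, 0.0715, 0.2782]
orientation: [-3.096, -0.535, -0.002]
force: [-4.1, 1.5, 6.5]
opening: 0.0199
```

```bash
python3 - <<'E'
from h import *
s=robot.read_state();print(s['t'],s['tool_pos'],s['force'],s['wrist_torque'],s['opening'])
p=snap('scene','s4.png')
a=p['img'][110:320,200:440]; cv2.imwrite('pics/s4c.png',cv2.resize(a,None,fx=2.6,fy=2.6,interpolation=cv2.INTER_CUBIC))
E
```

```text
7.75 [0.5634032  0.07152761 0.27815384] [-4.06497884  1.49701285  6.54289611] [ 0.2352839   0.55209934 -0.00541962] 0.019898190791539844
```

View pics/s4c.png

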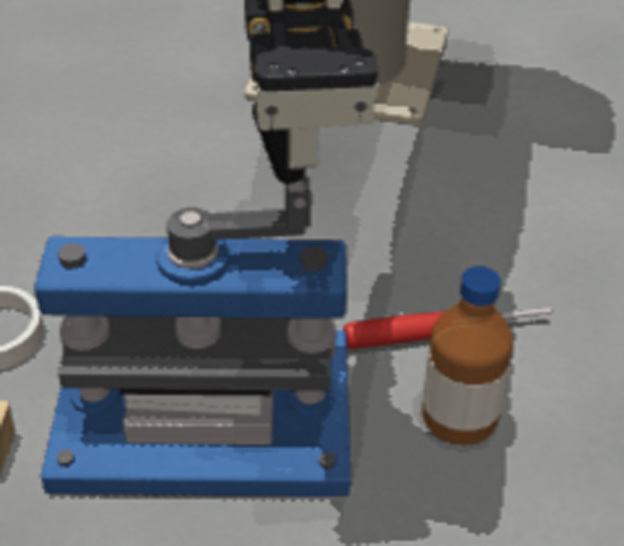

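```bash
python3 - <<'E'
from h import *
s=robot.read_state();print(s['t'],s['tool_pos'],s['force'],s['wrist_torque'],s['opening'])
p=snap('wrist','w4.png')
a=p['img'][100:340,200:440]; cv2.imwrite('pics/w4c.png',cv2.resize(a,None,fx=2.4,fy=2.4,interpolation=cv2.INTER_CUBIC))
E
```

```text
7.8 [0.56329591 0.07192178 0.27808749] [-3.59095683  1.53068835  7.0024789 ] [ 0.16061736  0.68987447 -0.01576688] 0.01964605813590847
```

View pics/w4c.png

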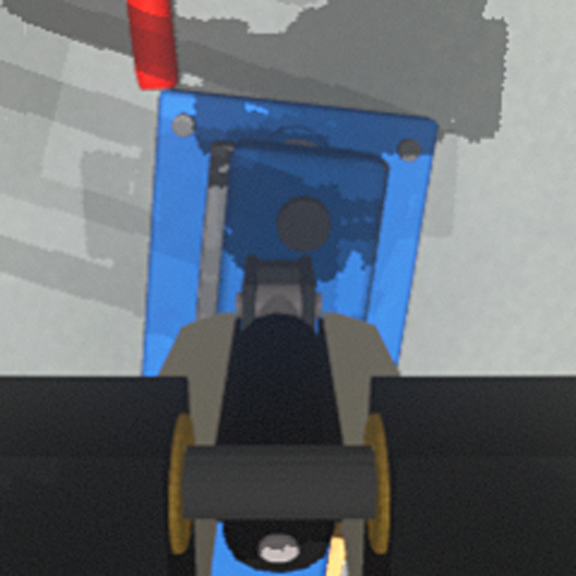

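```bash
python3 - <<'E'
from h import *
from fit import pts
p=robot.read_camera('wrist')
for th in np.arange(.8,1.65,.1): print(round(th,2),proj(p,pts([.590,-.0045,1.909,th,.2225])['tip']).round(1), proj(p,pts([.590,-.0045,1.909,th,.2225])['hinge']).round(1))
E
```

```text
0.8 [314.8 350.4] [315.3 223.4]
0.9 [314.8 348.8] [315.3 223.4]
1.0 [314.9 345.3] [315.3 223.4]
1.1 [314.9 339.9] [315.3 223.4]
1.2 [314.9 332.3] [315.3 223.4]
1.3 [315.  322.6] [315.3 223.4]
1.4 [315.  310.7] [315.3 223.4]
1.5 [315.1 296.8] [315.3 223.4]
1.6 [315.2 281.1] [315.3 223.4]
```

Call:
jog_arm(commands=[0,0,0,0,0,-0.1,0,0,0,0,-0.1,0,0,0,0,-0.1,0,0.01,-0.002,0,-0.1,0,0.01,-0.001,0,0.6,0,0,0,0,1,0,0,0,0,1,0,0,0,0,1,0,0,0,0,1,0,0,0,0,1,0,0,0,0,1,0,0,0,0], grip_force=45)

```text
t: 8.9
tool_pos: [0.5701, 0.0524, 0.2793]
orientation: [3.096, 0.535, -0.0]
force: [0.7, -0.7, -0.5]
opening: 0.0236
```

```bash
python3 - <<'E'
from h import *
s=robot.read_state();print(s['t'],s['tool_pos'],s['force'],s['wrist_torque'],s['opening'])
p=snap('wrist','w5.png')
a=p['img'][100:340,200:440]; cv2.imwrite('pics/w5c.png',cv2.resize(a,None,fx=2.4,fy=2.4,interpolation=cv2.INTER_CUBIC))
E
```

```text
8.9 [0.57009361 0.05236067 0.27933419] [ 0.67174649 -0.69545785 -0.51577223] [-0.08139208 -0.33287408 -0.06020765] 0.02358051896488867
```

View pics/w5c.png

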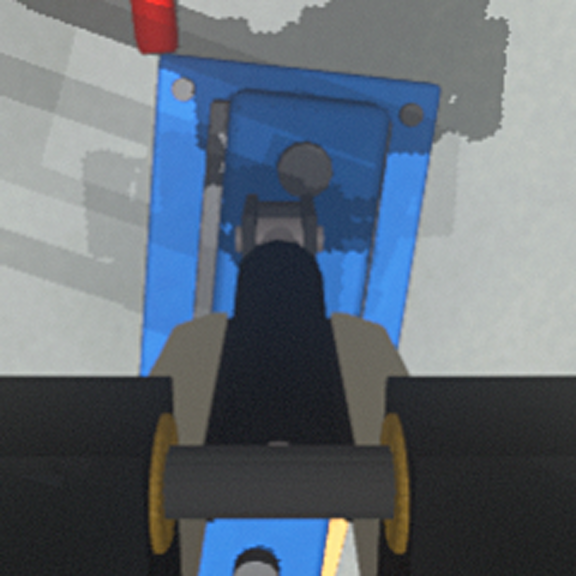

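Call:
jog_arm(commands=[1,0,-0.004,-0.0013,0,1,0,-0.004,-0.001,0,1,0,-0.004,-0.0006,0,1,0,-0.004,-0.0002,0,1,0,-0.003,0,0,1,0,0,0,0,1,0,0,0,0])

```text
t: 9.53
tool_pos: [0.5647, 0.0675, 0.2822]
orientation: [3.092, 0.531, 0.002]
force: [6.0, -10.8, -4.9]
opening: 0.0234
```

```bash
python3 - <<'E'
from h import *
s=robot.read_state();print(s['t'],s['tool_pos'],s['force'],s['wrist_torque'],s['opening'])
p=snap('wrist','w6.png')
a=p['img'][100:340,200:440]; cv2.imwrite('pics/w6c.png',cv2.resize(a,None,fx=2.4,fy=2.4,interpolation=cv2.INTER_CUBIC))
E
```

```text
9.5333 [0.56467442 0.06749877 0.28220739] [  5.95634081 -10.75087911  -4.93547547] [-2.37642237 -1.43767394 -0.02644622] 0.023351101704201106
```

View pics/w6c.png

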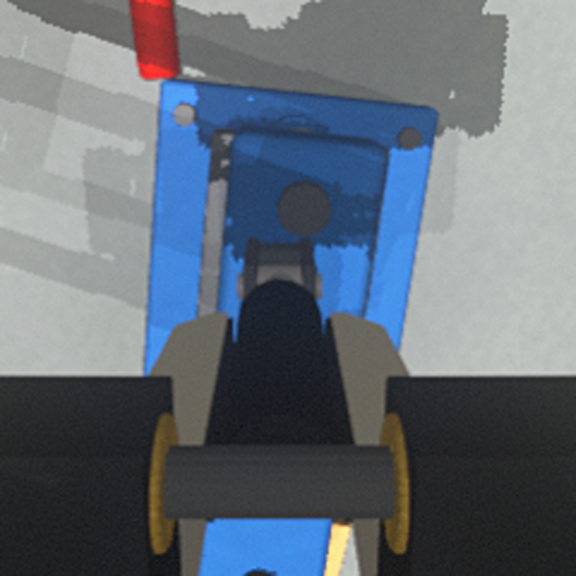

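```bash
python3 - <<'E'
from h import *
p=snap('scene','s6.png')
a=p['img'][130:230,230:360]; cv2.imwrite('pics/s6c.png',cv2.resize(a,None,fx=6,fy=6,interpolation=cv2.INTER_CUBIC))
E
```

```text
(no output)
```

View pics/s6c.png

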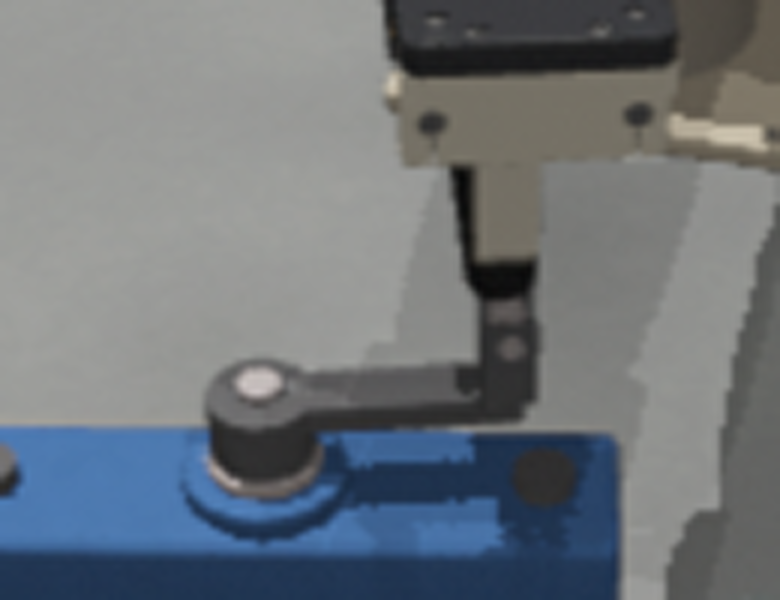

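Call:
jog_arm(commands=[1,0,0,0,0,1,0,-0.002,0,0,1,0,-0.002,0,0,1,0,-0.001,0,0,1,0,0,0,0,1,0,0,0,0], grip_force=60)

```text
t: 10.13
tool_pos: [0.5635, 0.0707, 0.2824]
orientation: [3.089, 0.529, 0.003]
force: [7.1, -15.9, -5.3]
opening: 0.0233
```

```bash
python3 - <<'E'
from h import *
s=robot.read_state();print(s['t'],s['tool_pos'],s['force'],s['wrist_torque'],s['opening'])
p=snap('scene','s7.png')
a=p['img'][130:230,230:360]; cv2.imwrite('pics/s7c.png',cv2.resize(a,None,fx=6,fy=6,interpolation=cv2.INTER_CUBIC))
from fit import pts
for th in (1.3,1.4,1.5,1.571):
    q=pts([.590,-.0045,1.909,th,.2225]); print(th,[((proj(p,q[k])-[230,130])*6).round() for k in ('hinge','cen','tip')])
E
```

```text
10.1333 [0.56351796 0.07071178 0.28239138] [  7.08727131 -15.91517679  -5.31906588] [-3.63755077 -1.85012873  0.02428338] 0.02329391840863369
1.3 [array([507., 326.]), array([465., 205.]), array([435., 117.])]
1.4 [array([507., 326.]), array([481., 202.]), array([462., 111.])]
1.5 [array([507., 326.]), array([497., 199.]), array([490., 107.])]
1.571 [array([507., 326.]), array([509., 198.]), array([510., 105.])]
```

View pics/s7c.png

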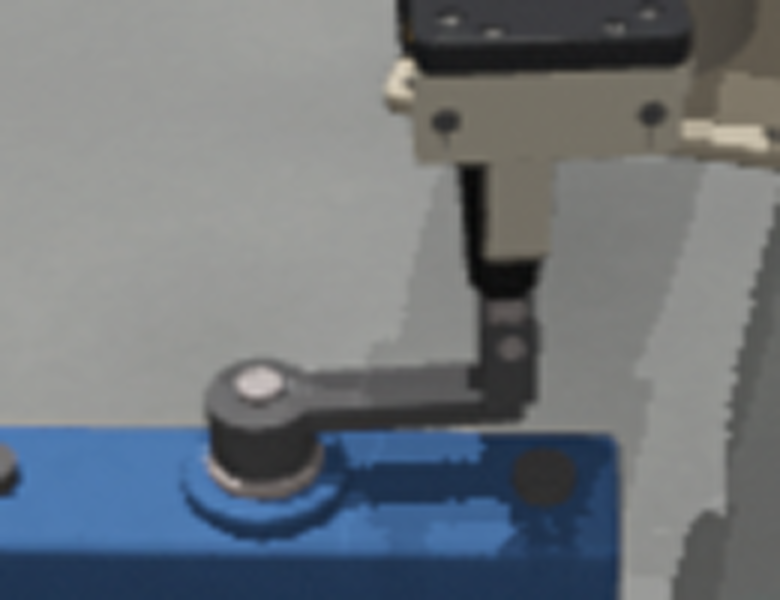

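Call:
jog_arm(commands=[1,0,-0.002,0,0,1,0,-0.002,0,0,1,0,-0.001,0,0,1,0,0,0,0,1,0,0,0,0], grip_force=60)

```text
t: 10.6
tool_pos: [0.5619, 0.0754, 0.2825]
orientation: [3.089, 0.529, 0.003]
force: [8.1, -16.9, -4.4]
opening: 0.0231
```

```bash
python3 - <<'E'
from h import *
s=robot.read_state();print(s['t'],s['tool_pos'],s['force'],s['wrist_torque'],s['opening'])
p=snap('scene','s8.png')
a=p['img'][130:230,230:360]; cv2.imwrite('pics/s8c.png',cv2.resize(a,None,fx=6,fy=6,interpolation=cv2.INTER_CUBIC))
E
```

```text
10.6 [0.56189409 0.07539792 0.28250951] [  8.06330743 -16.93365176  -4.40976652] [-3.60754747e+00 -1.74331336e+00 -2.72574650e-04] 0.023097374926312312
```

View pics/s8c.png

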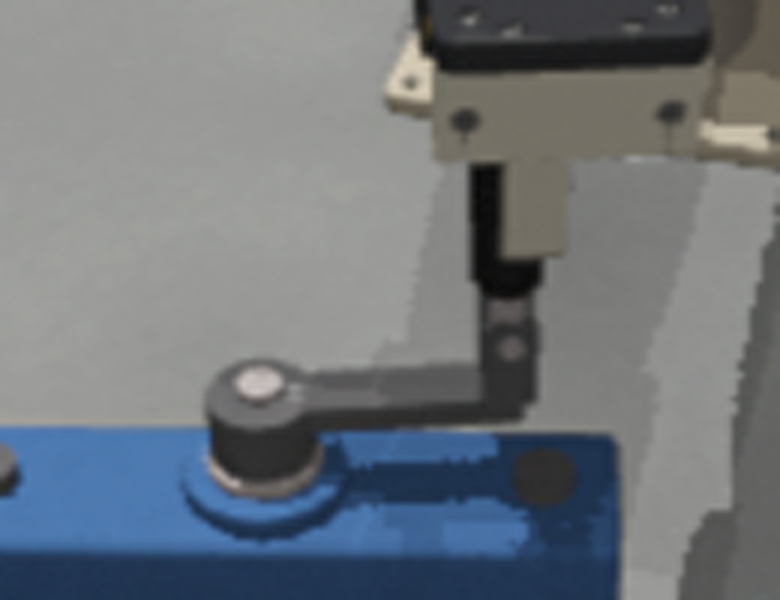

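Call:
jog_arm(commands=[1,0,-0.002,0,0,1,0,0,0,0,0,0,0,0,0,-0.1,0,0.001,0,0,-0.1,0,0.002,0,0,-0.1,0,0.002,0,0,-0.1,0,0,0,0], grip_force=40)

```text
t: 11.23
tool_pos: [0.5614, 0.0767, 0.2826]
orientation: [-3.096, -0.535, 0.0]
force: [-0.5, 0.3, -0.6]
opening: 0.0496
```

```bash
python3 - <<'E'
from h import *
s=robot.read_state();print(s['t'],s['tool_pos'],s['force'],s['wrist_torque'],s['opening'])
p=snap('scene','s9.png')
a=p['img'][130:230,230:360]; cv2.imwrite('pics/s9c.png',cv2.resize(a,None,fx=6,fy=6,interpolation=cv2.INTER_CUBIC))
p=snap('wrist','w9.png')
E
```

```text
11.2333 [0.56140957 0.07667518 0.28259709] [-0.4509773   0.30343476 -0.60172701] [-0.08284627 -0.06535464  0.02973915] 0.049620183510205536
```

View pics/s9c.png

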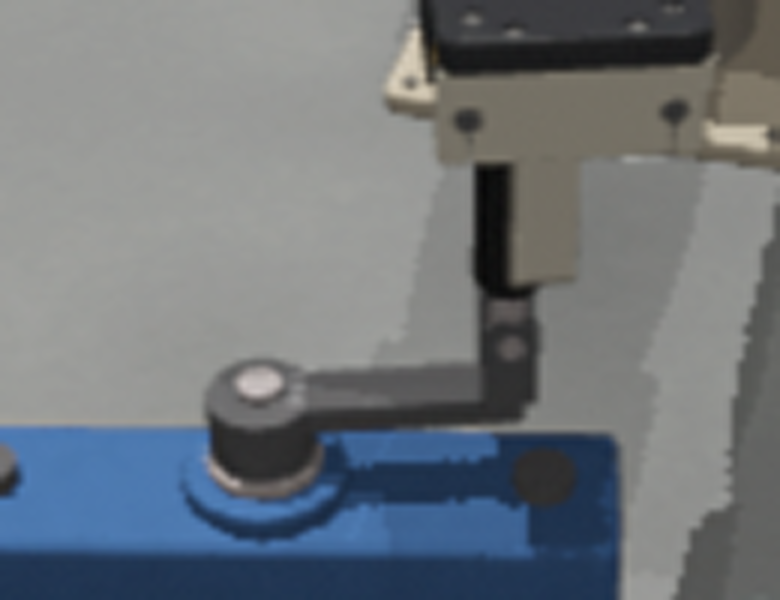

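View pics/w9.png

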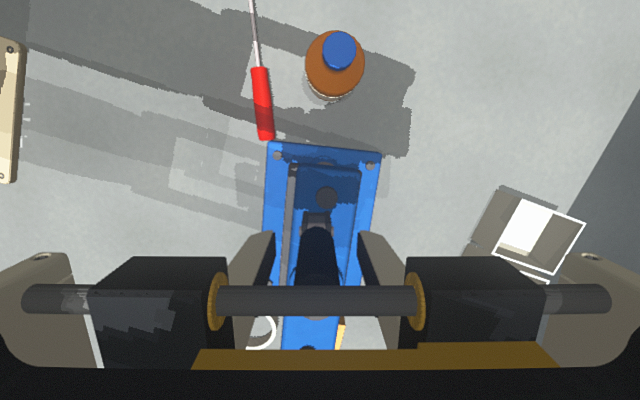

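Call:
jog_arm(commands=[0,0,0.003,0,0,0.6,0,0.002,0,0,1,0,0,0,0,1,0,0,0,0,1,0,0,0,0,1,0,0,0,0,1,0,0,0,0], grip_force=45)

```text
t: 11.92
tool_pos: [0.5631, 0.072, 0.2825]
orientation: [3.096, 0.535, 0.0]
force: [0.7, 0.2, -0.9]
opening: 0.023
```

Call:
jog_arm(commands=[1,0,-0.0015,0,0,1,0,-0.0015,0,0,1,0,0,0,0], grip_force=45)

```text
t: 12.17
tool_pos: [0.563, 0.0726, 0.2825]
orientation: [3.092, 0.531, 0.002]
force: [4.6, -10.3, -2.2]
opening: 0.0235
```

Call:
jog_arm(commands=[1,0,-0.001,0,0,1,0,-0.001,0,0,1,0,0,0,0], grip_force=45)

```text
t: 12.42
tool_pos: [0.5628, 0.0729, 0.2825]
orientation: [3.09, 0.529, 0.003]
force: [8.4, -16.5, -3.5]
opening: 0.0235
```

```bash
python3 - <<'E'
from h import *
s=robot.read_state();print(s['t'],s['tool_pos'],s['force'],s['wrist_torque'],s['opening'])
p=snap('scene','s10.png')
a=p['img'][130:230,230:360]; cv2.imwrite('pics/s10c.png',cv2.resize(a,None,fx=6,fy=6,interpolation=cv2.INTER_CUBIC))
E
```

```text
12.4167 [0.56280338 0.07288254 0.28253767] [  8.43258681 -16.48716647  -3.47266819] [-2.93759254 -1.50716282 -0.01743337] 0.023514697255851688
```

View pics/s10c.png

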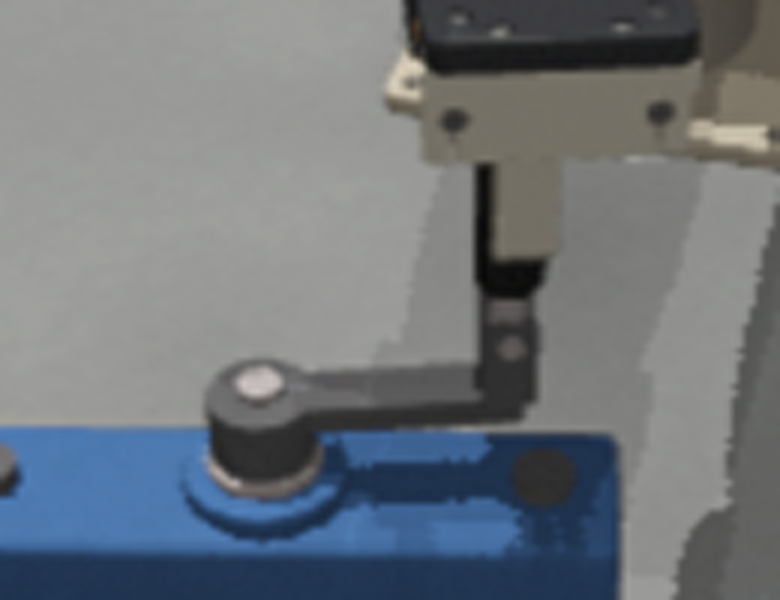

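Call:
jog_arm(commands=[1,0,0.0025,0,0,1,0.0044,0.0001,0,3,1,0.0087,0.00046,0,6,1,0.0087,0.00046,0,6,1,0.0087,0.00046,0,6], grip_force=45)

```text
t: 12.88
tool_pos: [0.5917, 0.0771, 0.2825]
orientation: [3.138, -0.049, -0.003]
force: [-4.4, -10.7, 1.9]
opening: 0.0232
```

```bash
cat > c.py <<'E'
from h import *
s=robot.read_state();m=R.from_rotvec(s['orientation']).as_matrix()
H=np.array([.590,-.0045]); v=s['tool_pos'][:2]-H; r=np.linalg.norm(v); u=v/r; tn=np.array([u[1],-u[0]])
F=s['force'];print('t',s['t'],'tcp',s['tool_pos'].round(4),'R',r.round(4),'yaw',np.degrees(np.arctan2(*v[::-1])).round(1),'toolx',np.degrees(np.arctan2(m[1,0],m[0,0])).round(1),'Frad',(F[:2]@u).round(1),'Ftan(resist)',(-F[:2]@tn).round(2),'Fz',F[2].round(1),'open',round(s['opening'],4),'q6',s['q'][5].round(2),'tau',s['wrist_torque'].round(2))
E
python3 c.py
```

```text
t 12.8833 tcp [0.5917 0.0771 0.2825] R 0.0816 yaw 88.8 toolx -1.8 Frad -10.8 Ftan(resist) 4.16 Fz 1.9 open 0.0232 q6 0.08 tau [-1.84  0.85  0.02]
```

Call:
jog_arm(commands=[1,0.0087,0.0007,0,6,1,0.0087,0.0007,0,6,1,0.0087,0.0006,0,6,1,0.0087,0.00046,0,6,1,0.0087,0.00046,0,6])

```text
t: 13.3
tool_pos: [0.6325, 0.0654, 0.2825]
orientation: [3.02, -0.858, -0.004]
force: [-8.1, -5.2, 4.0]
opening: 0.0234
```

```bash
python3 c.py
```

```text
t 13.3 tcp [0.6325 0.0654 0.2825] R 0.0818 yaw 58.7 toolx -31.7 Frad -8.6 Ftan(resist) 4.27 Fz 4.0 open 0.0234 q6 0.58 tau [-0.88  1.53 -0.02]
```

Call:
jog_arm(commands=[1,0.0087,0.00046,0,6,1,0.0087,0.00046,0,6,1,0.0087,0.00046,0,6,1,0.0087,0.00046,0,6,1,0.0087,0.00046,0,6])

```text
t: 13.72
tool_pos: [0.6619, 0.0352, 0.2825]
orientation: [2.696, -1.61, -0.005]
force: [-9.1, -0.2, 3.8]
opening: 0.0237
```

```bash
python3 c.py
```

```text
t 13.7167 tcp [0.6619 0.0352 0.2825] R 0.0821 yaw 28.9 toolx -61.7 Frad -8.1 Ftan(resist) 4.22 Fz 3.8 open 0.0237 q6 1.05 tau [ 0.11  1.7  -0.05]
```

Call:
jog_arm(commands=[1,0.0087,0.00046,0,6,1,0.0087,0.00046,0,6,1,0.0087,0.00046,0,6,1,0.0087,0.00046,0,6,1,0.0087,0.00046,0,6])

```text
t: 14.13
tool_pos: [0.6725, -0.0057, 0.2825]
orientation: [2.19, -2.252, -0.005]
force: [-5.2, 4.0, 2.0]
opening: 0.0236
```

```bash
python3 c.py
```

```text
t 14.1333 tcp [ 0.6725 -0.0057  0.2825] R 0.0825 yaw -0.8 toolx -91.6 Frad -5.3 Ftan(resist) 3.89 Fz 2.0 open 0.0236 q6 1.51 tau [ 0.96  1.   -0.03]
```

Call:
jog_arm(commands=[1,0.0087,0.0,0,6,1,0.0087,0.0,0,6,1,0.0087,0.00046,0,6,1,0.0087,0.00046,0,6,1,0.0087,0.00046,0,6])

```text
t: 14.55
tool_pos: [0.6614, -0.0464, 0.2825]
orientation: [-1.533, 2.742, 0.005]
force: [-2.6, 7.2, 1.9]
opening: 0.0231
```

```bash
python3 c.py; python3 - <<'E'
from h import *
p=snap('scene','s11.png')
a=p['img'][130:310,200:350]; cv2.imwrite('pics/s11c.png',cv2.resize(a,None,fx=3.3,fy=3.3,interpolation=cv2.INTER_CUBIC))
E
```

```text
t 14.55 tcp [ 0.6614 -0.0464  0.2825] R 0.0828 yaw -30.4 toolx -121.6 Frad -5.9 Ftan(resist) 4.87 Fz 1.9 open 0.0231 q6 1.97 tau [ 1.43  0.55 -0.02]
```

View pics/s11c.png

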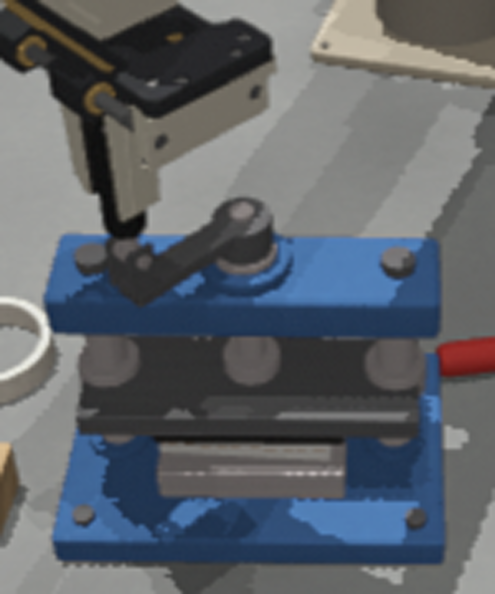

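Call:
jog_arm(commands=[1,0.0087,0.0003,0,6,1,0.0087,0.0003,0,6,1,0.0087,0.00046,0,6])

```text
t: 14.85
tool_pos: [0.6452, -0.0663, 0.2825]
orientation: [-1.085, 2.947, 0.004]
force: [-0.3, 7.0, 0.4]
opening: 0.0234
```

```bash
python3 c.py
```

```text
t 14.85 tcp [ 0.6452 -0.0663  0.2825] R 0.0829 yaw -48.2 toolx -139.6 Frad -5.4 Ftan(resist) 4.48 Fz 0.4 open 0.0234 q6 2.25 tau [ 1.42 -0.07 -0.03]
```

Call:
jog_arm(commands=[1,0,0,0,-7.1,1,0,0,0,-7.1,1,0,0,0,-7.1,1,0,0,0,-7.1,1,0,0,0,-7.1,1,0,0,0,-7.1,1,0,0,0,-7.1,1,0,0,0,-7.1,1,0,0,0,-7.1,1,0,0,0,-7.1,1,0,0,0,-7.1,1,0,0,0,-7.1,1,0,0,0,-7.1,1,0,0,0,-7.1,1,0,0,0,-7.1])

```text
t: 16.1
tool_pos: [0.644, -0.0648, 0.2825]
orientation: [-3.013, 0.875, 0.007]
force: [-8.7, 10.7, 4.2]
opening: 0.0235
```

```bash
python3 c.py
```

```text
t 16.1 tcp [ 0.644  -0.0648  0.2825] R 0.081 yaw -48.2 toolx -32.4 Frad -13.8 Ftan(resist) 0.67 Fz 4.2 open 0.0235 q6 0.38 tau [ 2.28  1.6  -0.01]
```

Call:
jog_arm(commands=[1,0,0,0,-7.1,1,0,0,0,-7.1,1,0,0,0,-7.1,1,0,0,0,-7.1,1,0,0,0,-7.1,1,0,0,0,-7.1,1,0,0,0,-7.1,1,0,0,0,-7.1,1,0,0,0,-7.1,1,0,0,0,-7.1,1,0,0,0,-3.2,1,0,0,0,0])

```text
t: 17.1
tool_pos: [0.6424, -0.065, 0.2824]
orientation: [-2.93, -1.115, 0.008]
force: [-16.7, 10.1, 7.6]
opening: 0.0236
```

```bash
python3 c.py
```

```text
t 17.1 tcp [ 0.6424 -0.065   0.2824] R 0.08 yaw -49.1 toolx 41.7 Frad -18.6 Ftan(resist) -6.0 Fz 7.6 open 0.0236 q6 -0.91 tau [ 1.99  3.05 -0.04]
```

Call:
jog_arm(commands=[1,-0.003,-0.003,0,0,1,-0.0087,-0.00046,0,6,1,-0.0087,-0.00046,0,6,1,-0.0087,-0.00046,0,6])

```text
t: 17.43
tool_pos: [0.6189, -0.0787, 0.2825]
orientation: [-3.073, -0.63, -0.001]
force: [-0.9, 13.4, 1.4]
opening: 0.0233
```

```bash
python3 c.py
```

```text
t 17.4333 tcp [ 0.6189 -0.0787  0.2825] R 0.0796 yaw -68.7 toolx 23.2 Frad -12.8 Ftan(resist) 4.04 Fz 1.4 open 0.0233 q6 -0.62 tau [ 2.46 -0.12  0.01]
```

Call:
jog_arm(commands=[1,-0.0086,-0.0009,0,6,1,-0.0086,-0.0009,0,6,1,-0.0086,-0.00046,0,6,1,-0.0086,-0.00046,0,6])

```text
t: 17.77
tool_pos: [0.5858, -0.0841, 0.2825]
orientation: [-3.136, 0.023, -0.003]
force: [5.0, 15.4, -0.7]
opening: 0.0234
```

```bash
python3 c.py;python3 - <<'E'
from h import *
p=snap('scene','s12.png')
a=p['img'][130:310,200:350]; cv2.imwrite('pics/s12c.png',cv2.resize(a,None,fx=3.3,fy=3.3,interpolation=cv2.INTER_CUBIC))
E
```

```text
t 17.7667 tcp [ 0.5858 -0.0841  0.2825] R 0.0797 yaw -93.0 toolx -0.8 Frad -15.7 Ftan(resist) 4.2 Fz -0.7 open 0.0234 q6 -0.22 tau [ 2.79 -1.16 -0.03]
```

View pics/s12c.png

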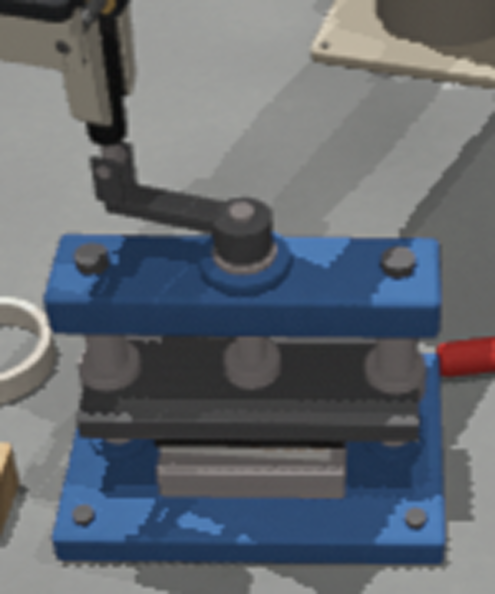

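```bash
python3 - <<'E'
from h import *
from fit import pts
p=snap('scene','s12.png')
a=p['img'][120:200,200:300]; a=cv2.resize(a,None,fx=7,fy=7,interpolation=cv2.INTER_CUBIC)
for th in (1.3,1.571):
    q=pts([.591,-.0045,np.radians(-93),th,.2225]); 
    for k in ('hinge','cen','tip','hub'):
        c=((proj(p,q[k])-[200,120]+.5)*7).astype(int).tolist();print(th,k,c); cv2.drawMarker(a,c,(0,255,255) if th<1.5 else (0,0,255),0,16,2)
cv2.imwrite('pics/s12d.png',a)
E
```

```text
1.3 hinge [239, 416]
1.3 cen [265, 282]
1.3 tip [283, 184]
1.3 hub [514, 533]
1.571 hinge [239, 416]
1.571 cen [217, 268]
1.571 tip [202, 159]
1.571 hub [514, 533]
```

View pics/s12d.png

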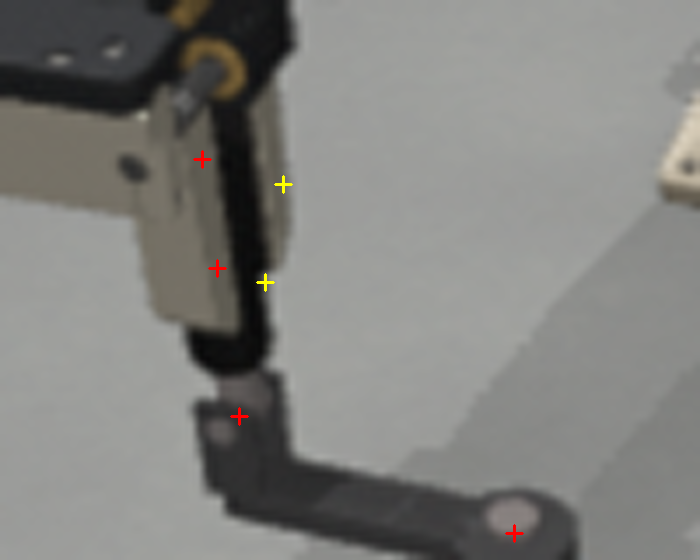

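Call:
jog_arm(commands=[1,-0.0086,-0.0012,0,6,1,-0.0086,-0.0012,0,6,1,-0.0086,-0.00046,0,6,1,-0.0086,-0.00046,0,6])

```text
t: 18.2
tool_pos: [0.5535, -0.0753, 0.2825]
orientation: [-3.062, 0.674, -0.004]
force: [12.8, 13.5, -3.5]
opening: 0.0233
```

```bash
python3 c.py
```

```text
t 18.2 tcp [ 0.5535 -0.0753  0.2825] R 0.0797 yaw -117.3 toolx -24.8 Frad -17.9 Ftan(resist) 5.19 Fz -3.5 open 0.0233 q6 0.2 tau [ 2.52 -2.47 -0.01]
```

Call:
jog_arm(commands=[1,-0.0085,-0.0018,0,6,1,-0.0085,-0.0015,0,6,1,-0.0085,-0.0008,0,6])

```text
t: 18.45
tool_pos: [0.5337, -0.0603, 0.2826]
orientation: [-2.921, 1.148, -0.005]
force: [12.6, 5.0, -5.6]
opening: 0.0234
```

```bash
python3 c.py
```

```text
t 18.45 tcp [ 0.5337 -0.0603  0.2826] R 0.0793 yaw -135.3 toolx -42.9 Frad -12.4 Ftan(resist) 5.29 Fz -5.6 open 0.0234 q6 0.54 tau [ 1.15 -2.57  0.04]
```

Call:
jog_arm(commands=[1,-0.0085,-0.0008,0,6,1,-0.0085,-0.0008,0,6])

```text
t: 18.62
tool_pos: [0.5234, -0.0473, 0.2826]
orientation: [-2.784, 1.447, -0.006]
force: [15.8, 4.4, -7.4]
opening: 0.0233
```

```bash
python3 c.py
```

```text
t 18.6167 tcp [ 0.5234 -0.0473  0.2826] R 0.0792 yaw -147.3 toolx -54.9 Frad -15.7 Ftan(resist) 4.88 Fz -7.4 open 0.0233 q6 0.77 tau [ 0.77 -2.96 -0.04]
```

Call:
jog_arm(commands=[1,-0.0083,-0.0013,0,6,1,-0.0083,-0.0013,0,6,1,-0.0083,-0.0008,0,6])

```text
t: 18.87
tool_pos: [0.514, -0.0255, 0.2826]
orientation: [-2.524, 1.868, -0.007]
force: [13.3, -4.6, -6.8]
opening: 0.0235
```

```bash
python3 c.py; python3 - <<'E'
from h import *
p=snap('scene','s13.png')
a=p['img'][200:320,200:350]; cv2.imwrite('pics/s13c.png',cv2.resize(a,None,fx=5,fy=5,interpolation=cv2.INTER_CUBIC))
a=cv2.imread('pics/s12.png')[200:320,200:350]; cv2.imwrite('pics/s12e.png',cv2.resize(a,None,fx=5,fy=5,interpolation=cv2.INTER_CUBIC))
E
```

```text
t 18.8667 tcp [ 0.514  -0.0255  0.2826] R 0.0788 yaw -164.5 toolx -73.0 Frad -11.5 Ftan(resist) 8.02 Fz -6.8 open 0.0235 q6 1.13 tau [-0.95 -2.76  0.01]
```

View pics/s13c.png

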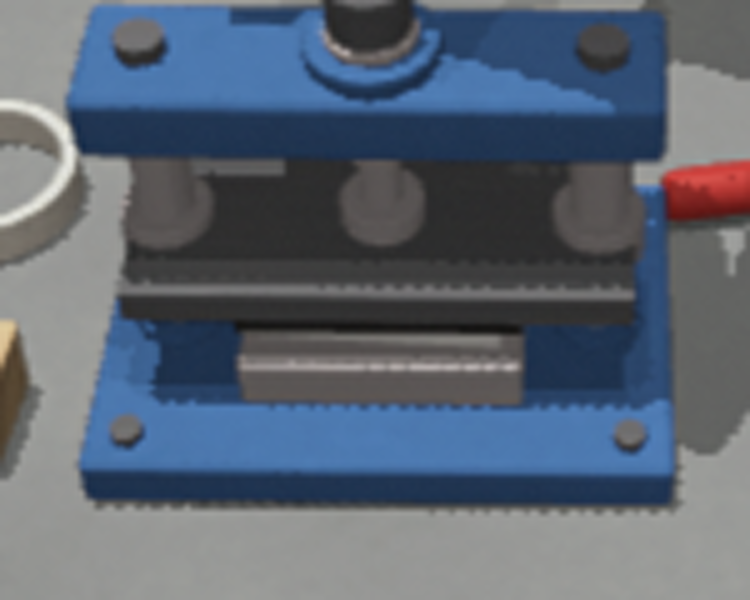

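```bash
python3 - <<'E'
import numpy as np
from scipy.optimize import least_squares
B=np.array([(.6189,-.0787),(.5858,-.0841),(.5535,-.0753),(.5337,-.0603),(.5234,-.0473),(.514,-.0255)])
FB=np.array([(-.9,13.4),(5,15.4),(12.8,13.5),(12.6,5),(15.8,4.4),(13.3,-4.6)])
A=np.array([(.5917,.0771),(.6325,.0654),(.6619,.0352),(.6725,-.0057),(.6614,-.0464),(.6452,-.0663)])
FA=np.array([(-4.4,-10.7),(-8.1,-5.2),(-9.1,-.2),(-5.2,4),(-2.6,7.2),(-.3,7)])
r=least_squares(lambda p:np.r_[np.hypot(*(A-p[:2]).T)-p[2],np.hypot(*(B-p[:2]).T)-p[3]],[.59,-.0045,.08,.08]);print(r.x,(r.fun*1e3).round(1))
for P,F in ((A,FA),(B,FB)):
    v=P-r.x[:2]; print(((F[:,1]*v[:,0]-F[:,0]*v[:,1])/.08).round(2))
E
```

```text
[ 0.59023196 -0.00517122  0.08225464  0.07899992] [ 0.   0.   0.   0.  -0.  -0.  -0.1  0.1  0.2 -0.   0.  -0.1]
[4.33 4.4  4.41 4.08 5.07 4.58]
[3.97 4.08 5.02 5.15 4.64 7.76]
```

```bash
sed -i 's/H=np.array.*; v=/H=np.array([.5902,-.0052]); v=/' c.py; python3 c.py
```

```text
t 18.9167 tcp [ 0.5138 -0.0242  0.2826] R 0.0788 yaw -166.0 toolx -73.5 Frad -9.8 Ftan(resist) 2.41 Fz -6.2 open 0.0232 q6 1.14 tau [-0.12 -2.24  0.04]
```

Call:
jog_arm(commands=[1,-0.0042,-0.0003,0,3])

```text
t: 19.0
tool_pos: [0.5132, -0.0219, 0.2826]
orientation: [-2.478, 1.928, -0.008]
force: [12.5, -7.1, -7.6]
opening: 0.0232
```

```bash
python3 c.py
```

```text
t 19.0 tcp [ 0.5132 -0.0219  0.2826] R 0.0788 yaw -167.8 toolx -75.8 Frad -10.7 Ftan(resist) 9.6 Fz -7.6 open 0.0232 q6 1.18 tau [-1.18 -2.57  0.01]
```

Call:
jog_arm(commands=[1,0,0,0,0,1,0,0,0,0])

```text
t: 19.17
tool_pos: [0.5131, -0.0214, 0.2826]
orientation: [-2.479, 1.926, -0.006]
force: [9.4, -1.2, -5.6]
opening: 0.0231
```

```bash
python3 c.py
```

```text
t 19.1667 tcp [ 0.5131 -0.0214  0.2826] R 0.0788 yaw -168.2 toolx -75.7 Frad -8.9 Ftan(resist) 3.11 Fz -5.6 open 0.0231 q6 1.18 tau [-0.24 -2.2  -0.07]
```

Call:
jog_arm(commands=[1,-0.001,-0.0001,0,0.7,1,-0.001,-0.0001,0,0.7,1,-0.001,-0.0001,0,0.7])

```text
t: 19.42
tool_pos: [0.5128, -0.0197, 0.2826]
orientation: [-2.443, 1.974, -0.008]
force: [10.6, -7.1, -6.5]
opening: 0.0237
```

```bash
python3 c.py
```

```text
t 19.4167 tcp [ 0.5128 -0.0197  0.2826] R 0.0787 yaw -169.4 toolx -77.9 Frad -9.2 Ftan(resist) 8.89 Fz -6.5 open 0.0237 q6 1.22 tau [-1.41 -2.33  0.01]
```

Call:
jog_arm(commands=[1,0,0,0,0,1,0,0,0,0,0.5,0,0,0,0,0,0,0,0,0,-0.3,0,0,0,0,-0.3,0,0,0,0,-0.3,0,0,0,0,-0.3,0,0,0,0,-0.3,0,0,0,0,-0.3,0,0,0,0])

```text
t: 20.25
tool_pos: [0.5108, -0.0183, 0.2826]
orientation: [-2.445, 1.973, 0.0]
force: [-0.0, 0.2, -0.5]
opening: 0.0596
```

```bash
python3 c.py; python3 -c "
from h import *
snap('wrist','w14.png')"
```

```text
t 20.25 tcp [ 0.5108 -0.0183  0.2826] R 0.0805 yaw -170.6 toolx -77.8 Frad -0.0 Ftan(resist) -0.18 Fz -0.5 open 0.0596 q6 1.22 tau [-0.    0.03  0.03]
```

View pics/w14.png

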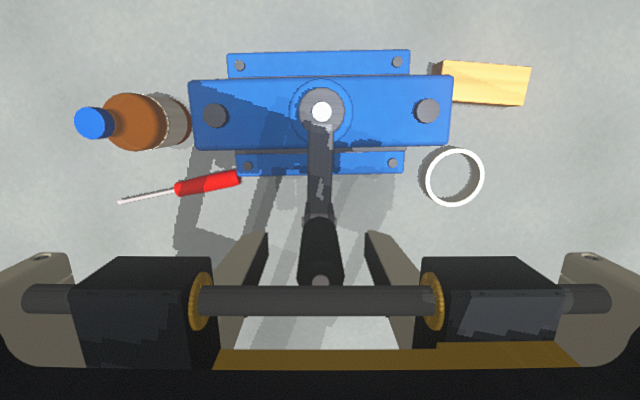

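Call:
jog_arm(commands=[-0.3,0,0,-0.01,0,-0.3,0,0,-0.025,0,-0.3,0,0,-0.025,0,-0.3,0,0,-0.025,0,-0.3,0,0,-0.025,0,-0.3,0,0,-0.02,0,-0.3,0,0,0,0,-0.3,0,0,0,0])

```text
t: 20.97
tool_pos: [0.5114, -0.0184, 0.4146]
orientation: [-2.444, 1.972, -0.005]
force: [-0.5, 1.7, -1.0]
opening: 0.0603
```

```bash
python3 c.py; python3 - <<'E'
from h import *
from fit import pts
p=snap('scene','s15.png')
a=p['img'][120:320,190:340].copy(); a=cv2.resize(a,None,fx=3.9,fy=3.9,interpolation=cv2.INTER_CUBIC)
w=snap('wrist','w15.png')
for th in (1.4,1.571):
    q=pts([.5902,-.0052,np.radians(-170.),th,.2225]); print(th,[((proj(p,q[k])-[190,120])*3.9).round() for k in ('hinge','tip')],[proj(w,q[k]).round() for k in ('hinge','tip')])
cv2.imwrite('pics/s15c.png',a)
E
```

```text
t 20.9667 tcp [ 0.5114 -0.0184  0.4146] R 0.0799 yaw -170.5 toolx -77.8 Frad 0.2 Ftan(resist) -1.76 Fz -1.0 open 0.0603 q6 1.22 tau [ 0.01 -0.04  0.02]
1.4 [array([342., 164.]), array([330.,  42.])] [array([316., 185.]), array([316., 189.])]
1.571 [array([342., 164.]), array([334.,  24.])] [array([316., 185.]), array([315., 205.])]
```

View pics/s15c.png

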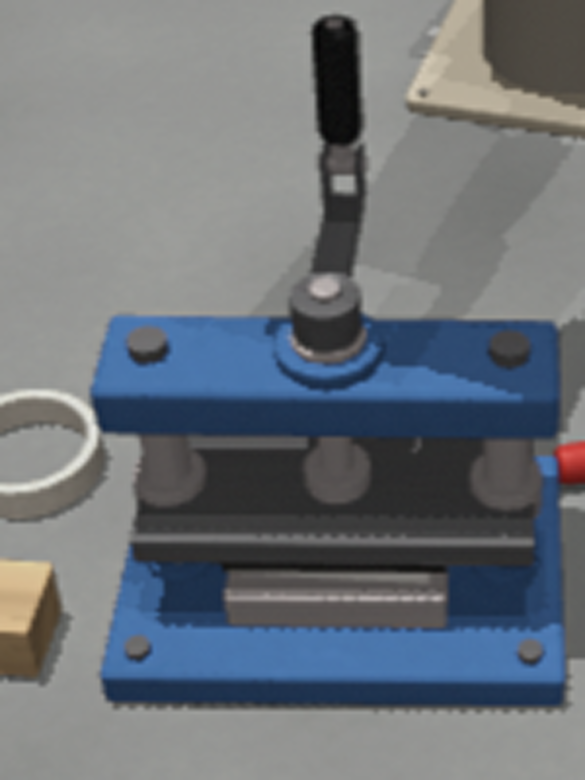

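View pics/w15.png

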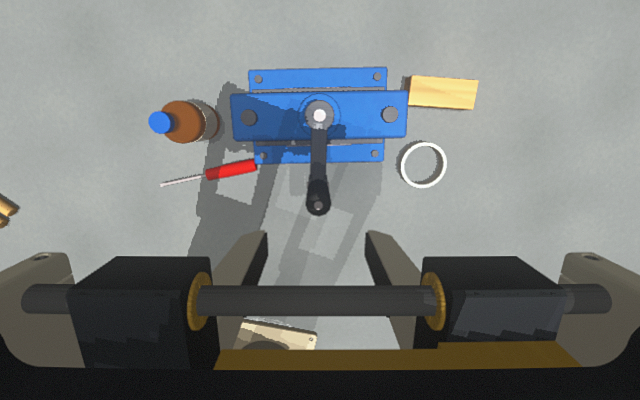

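```bash
python3 -c "
from plant import robot
print(robot.close_job())"
```

```text
the job is handed in; nothing more can be done
None
```

The plate is clamped by feel at about 100 N, the grip is upright against its stop, and I handed the job in at about 21 s. `close_job` gives no verdict, so the clamping force is my estimate rather than a direct reading.

**Grip:** My first pull, at 20 N grip force, slipped with the grip only about 1.24 rad up. I took hold again at 45–60 N and pulled it to the stop. There the tool moved only about 1 mm under 16 N.

**Crank:** I turned it about 280° clockwise. Running free it took 4–5 N at the grip. Near the end that rose to 8–9.6 N, with 8.9 N in the last slow turn, which is about 0.70 N m or roughly 115 N of squeeze. The crank angle since contact gives about 100 N.

**Checks after letting go:**
- The pictures show the grip upright at about 1.57 rad, matching the predicted tip position in both views.
- The bystanders and the plate look unmoved by eye; I did not measure their positions.
- The gripper is open and 130 mm above where it held the grip, touching nothing.

**Disagreements:**
- **Free-running readings:** they scattered by about 0.5 N.
- **Paused readings:** these were lower than expected, at 2.4–3.1 N. I relied on the readings taken while turning and on the crank angle instead.

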